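# Pin the welding fixture and present a drain pan peeled from the stack

### The arm

A 6-joint arm with a two-finger parallel gripper is mounted at the origin on the work surface. World frame = base frame: x ahead of the robot, y to its left, z up, the work surface at z = 0. Lengths are in m, angles in degrees, forces in N, time in s.
With the tool pointing down it reaches from about 0.4 to 0.825 m from the base axis. Payload 7 kg.
Tool frame: the origin (TCP) lies midway between the tips of the shut fingers; the grasp point (between the pads) lies ctrl.tcp_to_grasp behind it (ctrl.tcp_to_grasp is the distance from the TCP to the grasp point, in m); z points along the fingers, y is the line along which they close (so a half turn about z gives the same grasp; the last joint's range is limited). The gripper opens to 88 mm and grips with 3 to 60 N. Pads are 19 mm wide; open, the fingers measure 130 mm over their backs; the gripper's body (78 mm by 193 mm) begins 47 mm behind the grasp point.
Start: joints at [80.564, 20.546, 0.682, 0, -70.136, -16.507], TCP at [0.295, 0.607, 0.227] pointing down, gripper open.
Joint ranges: [-176.03, 176.03], [-82.01, 121.73], [-58.28, 71.71], [-173.87, 95.51], [-174.79, -0.11], [-173.66, 173.66]. Speed limits (degrees/s): [136.94, 136.94, 172.46, 180, 180, 180].

### API

Orientations are given as [roll, pitch, yaw] about the fixed x, y, z axes, in that order (R = Rz(yaw) Ry(pitch) Rx(roll)).
In Python, from plant import ctrl, imaging, close_job gives the robot as it stands.
- The arm moves only by the shell command python3 -m crank 'ROWS'. ROWS is JSON, a list of rows, each a list of 3 entries, a list of its own where there are three numbers: the shift along the world's x, y, z in m, then the turn, a rotation vector about the world's x, y, z in degrees, then the opening, from -1 (shut) to 1 (fully open), so that 0 is half open. A call has 1 to 12 rows; each row shifts and turns the commanded pose from where the row before left it; what a row does not reach is not made up. A row lasts 1/10 s, in which the tool goes at most 50 mm and 8.59 degrees, less where a joint would pass 70% of its speed; a pose out of reach is approached as far as the arm can. A call is refused whole if a number of a shift passes 0.05 or a number of a turn 8.59, either way. A call with a gripper value outside its range is refused whole. The fingers move at their own pace and stop on an object; the grip force is fixed at half the most. Time passes only in rows, so rows that do not move let the fingers close. It gives the time, the measured TCP pose, the force, the opening and the grip force at its end, in the units of the state.
- ctrl.get_obs(): the state, without advancing time (a new reading comes with each control period).
- imaging.snapshot(name): name is "side" or "top" or "wrist"; returns (picture, depth): 400x640x3 uint8, blue, green, red; 400x640 float32, m along the optical axis (not along the pixel's ray), 0 where there is no reading.
- imaging.camera_model(name): a dict with "mtx" (3x3 intrinsics, pixels), "R" (3x3) and "t" (3): a world point X has camera coordinates R X + t. Camera axes: x right, y down, z forward; pixel columns grow to the right and rows downward; lengths in m; the calibration is good to about 2 mm. A picture is of the moment at which its call begins: read the wrist's pose just before it. camera_model takes no time and is no camera call; for the wrist camera it gives the pose at the moment of the call.
- close_job(): hands the job in; it is judged then, once.
The state is a dict: "clock": time; "joint_pos": joint angles; "qvel": joint speeds; "tau": joint torques, N m; "tool_pos": TCP position; "orientation": TCP orientation; "force": force on the tool from outside, world axes, zero at the start; "moment": the same for the moment, N m; "opening": finger opening in m; "gripper_force": force on a finger pad.
Only numpy, scipy, OpenCV 4.12 (cv2) and the standard library are available. Lean on these libraries where they do the work, as an engineer would, in place of code of your own. Each camera call takes 0.05 s, during which the arm holds its last target. There are 200 camera calls.

### The job

Get the next drain pan ready for welding: take the locating pin (the one with the wide collar) out of the pin rack and push it fully home in the bush of the welding fixture. Then peel the top pan off the stack, where it sticks between rubber-faced spring strips: lift one corner first, the opposite corner still down, so that the pan beneath stays where it is. Carry it over the fixture and finish still holding it up there, level and square with the fixture, its drain hole about 8 cm clear above the pin; leave the other pins, the brush and the can alone.

Things in the scene. Friction and masses are not known exactly. Their poses are not given: they have to be found in the camera images.
- loc_pin_grip (a point): Locating pin, steel, 120 g, the only one with a wide collar: on the axis half-way up its knurled round grip (16 mm diameter x 36 mm), 26 mm above the collar's underside and 56 mm above the tip of the shank. z up the pin. Starts upright in one of the rack's three holes (60 mm apart, rack top 45 mm above the bench).
- loc_pin_seat (a point): Same pin: on its axis at the underside of the collar (30 mm diameter x 8 mm), which rests on the rack. Below it the round shank, 10 mm diameter x 30 mm, its last 6 mm tapered; above the collar the grip.
- slim_pin_grip (a point): Another pin in the rack, not wanted: same shank, no collar, short knurled head 16 mm diameter x 24 mm. Half-way up the head, 12 mm above the rack.
- ball_pin_grip (a point): Another pin in the rack, not wanted: same shank, thin neck, black ball 25 mm diameter on top. At the ball's centre, 32 mm above the rack.
- bush (a point): Centre of the mouth of the bush: a round hole 12 mm wide, 33 mm deep, chamfer 2 mm, in the top of the square steel block (56 x 56 mm) on the fixed welding fixture. The mouth is 50 mm above the bench; x, y, z: the fixture's axes, z up. Pin home: its collar lies on the block, grip upwards, its top 44 mm above the mouth.
- nest (a point): Middle of the fixture's nest, 34 mm to -x of the bush at the same height, same axes; a pan in the fixture has its middle here and its drain hole over the bush. The fixture is a steel plate 230 x 215 mm; besides the block: a rest bar as high, three dowels 81 mm above the bench (at nest x, y -55, 67; 58, 67; -87, 0 mm) and two screw blocks 92 mm high (y -98).
- pan_center (a point): Top pan of the stack, an open folded aluminium tray 160 (x) x 120 (y) x 38 mm, about 160 g: its centre, half-way up, 19 mm below the top edge. z up. Its rim all round is an upright band 8 mm thick and 18 mm high, straight inside and out, to be pinched with one finger inside, one outside. The body below it is narrower.
- pan_hole (a point): Drain hole, round, 32 mm wide, in the floor of the top pan: its centre at the floor's underside, 34 mm to +x of pan_center and 19 mm below it (pan axes).
- corner0 (a point): Outer corner of the top pan at its +x +y, at the lower edge of the rim, where it lies on the rim of the pan beneath.  corner2 is opposite.
- corner1 (a point): Likewise the corner at the top pan's -x +y; corner3 is opposite.
- corner2 (a point): Likewise the corner at the top pan's -x -y.
- corner3 (a point): Likewise the corner at the top pan's +x -y.
- next_pan_center (a point): Second pan, identical: its centre, half-way up, 18 mm below the top pan's. Its rim, of the same outline, begins right under the top pan's: fingertips more than 18 mm below the top edge take both. At the middle of each side a rubber-faced spring strip of the magazine (30 mm wide, reaching to 2 mm below the top edge) presses on both rims from outside; each holds a pan back with a few newtons.
- brush: Hand brush lying on the bench beyond the work; not wanted.
- spray_can_center (a point): Upright grey spray can, 56 mm diameter, 150 mm high, beyond the work; not wanted. Its centre, half-way up.
Mind the look-alikes: they are no part of the job. What is shaped like the part that bears pan_center but brown or red is not meant. Leave any yellow look-alike of the part that bears loc_pin_grip alone.

How it is judged (in metres and radians):
On the way, in this order (a step that is already met when the one before it is completed fails the run):
1. the locating pin stands fully home in the bush (horizontal distance between loc_pin_seat and bush below 0.004 m and z of loc_pin_seat in the frame of bush below 0.003 m and angle between loc_pin_seat's own z axis and vertical below 0.1 rad), for 0.1 s.
2. one corner of the top pan is lifted 15 mm or more off the pan beneath while the opposite corner is still within 7 mm of it (((z of corner0 in the frame of next_pan_center above 0.034 m and z of corner2 in the frame of next_pan_center below 0.026 m) or (z of corner1 in the frame of next_pan_center above 0.034 m and z of corner3 in the frame of next_pan_center below 0.026 m) or (z of corner2 in the frame of next_pan_center above 0.034 m and z of corner0 in the frame of next_pan_center below 0.026 m) or (z of corner3 in the frame of next_pan_center above 0.034 m and z of corner1 in the frame of next_pan_center below 0.026 m))), for 0.04 s.
At the end, for the whole second after the job is handed in: Pin home in the bush (collar within 3 mm of the block, upright). Fingers hold the top pan still, level within 10 deg, square within 14 deg, hole within 25 mm over the bush, middle within 30 mm over the nest, hole 30 to 150 mm above the pin, touching neither. Second pan moved under 8 mm (all of step 1 and horizontal distance between pan_hole and bush below 0.025 m and horizontal distance between pan_center and nest below 0.03 m and angle between the x axis of pan_center and the x axis of bush, either way round below 0.25 rad and z of pan_hole in the frame of bush between 0.074 and 0.194 m and angle between pan_center's own z axis and vertical below 0.18 rad and contact force between top_pan and the fingers above 2 N and contact force between top_pan and fixture below 0.1 N and contact force between top_pan and loc_pin below 0.1 N and linear speed of top_pan below 0.03 m/s and distance of next_pan_center from where it was at the start of the episode below 0.008 m); the arm keeps its last pose, push and grip.
It fails at once if the second pan is pulled from its place (12 mm) (distance of next_pan_center from where it was at the start of the episode above 0.012 m).
It fails at once if another pin is moved more than 15 mm (distance of any of slim_pin_grip, ball_pin_grip from where it was at the start of the episode above 0.015 m).
It fails at once if the brush or the can is moved more than 30 mm (distance of any of brush, spray_can_center from where it was at the start of the episode above 0.03 m).
It also fails if it takes over 61 s, if anything falls off the work surface, if the arm or the gripper's body presses on something with over 40 N, if the wrist force passes 120 N, or if a joint passes its speed limit or range.

## Working session

There is one attempt and no reset: what is moved stays moved. The work goes in short steps, Python scripts to look and compute and a shell command to move; the robot and the scene stay as the last step left them, time stands still between calls to the robot, and variables do not carry over. Pictures are saved under pics/ and viewed, at most 12 in all, crops included, and the job is handed in when it is done.

```bash
mkdir -p pics; cat > h.py <<'E'
import numpy as np, cv2
from plant import ctrl, imaging
def snap(n,f=None):
    m=imaging.camera_model(n); p,d=imaging.snapshot(n)
    np.savez(f'pics/{f or n}.npz',p=p,d=d,K=m['mtx'],R=m['R'],t=m['t'])
    cv2.imwrite(f'pics/{f or n}.png',p); return p,d,m
def load(f):
    z=np.load(f'pics/{f}.npz'); return z['p'],z['d'],dict(mtx=z['K'],R=z['R'],t=z['t'])
def ray(m,u,v):
    R=np.array(m['R']);c=-R.T@np.array(m['t']).ravel()
    d=R.T@np.linalg.solve(np.array(m['mtx']),[u,v,1.]); return c,d
def plane(m,u,v,z):
    c,d=ray(m,u,v); return c+d*(z-c[2])/d[2]
def cloud(d,m):
    R=np.array(m['R']);K=np.array(m['mtx']);v,u=np.indices(d.shape)
    P=np.stack([(u-K[0,2])/K[0,0]*d,(v-K[1,2])/K[1,1]*d,d],-1)
    X=(P-np.array(m['t']).ravel())@R; X[d==0]=np.nan; return X
def proj(m,X):
    p=np.array(m['mtx'])@(np.array(m['R'])@np.array(X)+np.array(m['t']).ravel()); return p[:2]/p[2]
E
python3 - <<'E'
from h import *
print(ctrl.tcp_to_grasp, ctrl.get_obs())
for n in ['top','side','wrist']:
    p,d,m=snap(n,n+'0'); print(n,-np.array(m['R']).T@np.array(m['t']).ravel(),(d>0).mean())
E
```

```text
0.0188 {'clock': 0.0, 'joint_pos': array([ 8.05632004e+01,  2.05918069e+01,  6.31258207e-01, -2.12316828e-02,
       -7.01344445e+01, -1.65079553e+01]), 'qvel': array([ 0.00610886,  0.03714969, -0.04770164,  0.00644471,  0.06951063,
       -0.01803769]), 'tau': array([-1.41306173e-03, -5.82718527e+01,  2.93050110e+01,  6.99699014e+00,
        6.95468858e-03, -1.54247537e-04]), 'tool_pos': array([0.29510492, 0.60650954, 0.22559588]), 'orientation': array([ 1.79903251e+02, -7.85884237e-03, -2.59519797e+01]), 'force': array([ 0.39940915, -1.05373807,  0.68935812]), 'moment': array([ 0.00708005, -0.00484941,  0.01273071]), 'gripper_force': 0.0, 'opening': 0.08749466578306167}
top [0.534044   0.09466602 1.25208178] 0.99605859375
side [ 0.16466214 -0.56500739  0.76944794] 0.99612109375
wrist [0.35680256 0.57426646 0.38329357] 0.9959609375
```

View pics/top0.png

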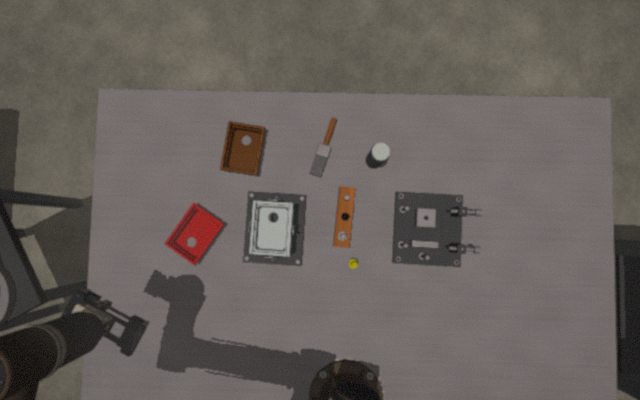

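View pics/side0.png

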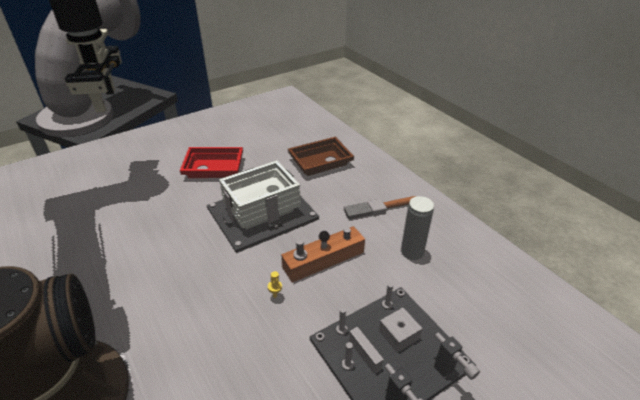

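The top view shows the rack at (345,217) with the collared pin at its near end (342,237). The bush is at (426,217), and the pan at (273,228) has its drain hole at (272,217), so +x points up the image. The side view confirms the collared pin at (300,248), with the yellow look-alike at (275,284).

```bash
python3 - <<'E'
from h import *
p,d,m=load('top0'); X=cloud(d,m); s,ds,ms=load('side0'); Xs=cloud(ds,ms)
print(m['mtx'])
# two-view by ray: top pixel on plane vs cloud
for n,(u,v) in dict(pin=(342,237),ball=(345,217),slim=(347,198),bush=(426,217),bar=(425,244),pan=(272,230)).items(): print(n,X[v,u].round(3))
for n,(u,v) in dict(pin=(300,243),ball=(324,236),slim=(347,232),bush=(402,324)).items(): print('s',n,Xs[v,u].round(3))
# steel block top in top view
def rect(mask,lab):
    c=max(cv2.findContours(mask.astype(np.uint8),0,2)[0],key=cv2.contourArea); r=cv2.minAreaRect(c); print(lab,r); return r
roi=np.zeros(d.shape,bool)
def box(u0,u1,v0,v1):
    r=np.zeros(d.shape,bool); r[v0:v1,u0:u1]=1; return r
z=X[...,2]
for lab,mk in [('block',box(400,450,200,232)&(z>.035)&(p.min(-1)>90)),('bar',box(405,445,236,252)&(p.min(-1)>90)),('rack',box(325,365,180,255)&(p[...,2]>1.6*p[...,0].astype(int)+20)),('pan',box(244,306,190,268)&(z>.06))]:
    r=rect(mk,lab); print(np.nanpercentile(z[mk],[5,50,95]).round(3)); zz=np.nanmedian(z[mk])
    P=[plane(m,*q,zz) for q in cv2.boxPoints(r)]; print(plane(m,*r[0],zz).round(3)); print(np.round(P,3))
E
```

```text
[[384.20486012   0.         311.94114178]
 [  0.         384.20486012 205.15844799]
 [  0.           0.           1.        ]]
pin [0.507 0.026 0.088]
ball [0.568 0.018 0.09 ]
slim [0.627 0.011 0.067]
bush [ 0.575 -0.24   0.036]
bar [ 0.491 -0.234  0.049]
pan [0.523 0.24  0.07 ]
s pin [0.509 0.018 0.088]
s ball [0.566 0.01  0.085]
s slim [0.626 0.005 0.069]
s bush [ 0.58  -0.235  0.042]
block ((425.5, 217.5), (17.0, 17.0), 90.0)
[0.046 0.05  0.055]
[ 0.573 -0.235  0.05 ]
[[ 0.599 -0.208  0.05 ]
 [ 0.6   -0.261  0.05 ]
 [ 0.548 -0.261  0.05 ]
 [ 0.546 -0.209  0.05 ]]
bar ((424.5189514160156, 243.67758178710938), (25.309192657470703, 6.224534511566162), 3.3664608001708984)
[0.016 0.05  0.055]
[ 0.492 -0.232  0.05 ]
[[ 0.484 -0.193  0.05 ]
 [ 0.503 -0.194  0.05 ]
 [ 0.5   -0.272  0.05 ]
 [ 0.481 -0.271  0.05 ]]
rack ((343.9207458496094, 216.71340942382812), (15.902141571044922, 59.52259826660156), 6.34019136428833)
[0.041 0.045 0.05 ]
[0.57  0.018 0.045]
[[ 0.479  0.052  0.045]
 [ 0.665  0.035  0.045]
 [ 0.661 -0.015  0.045]
 [ 0.475  0.002  0.045]]
pan ((270.5, 228.5), (57.0, 45.0), 90.0)
[0.066 0.073 0.106]
[0.527 0.244 0.073]
[[0.613 0.317 0.073]
 [0.617 0.178 0.073]
 [0.442 0.173 0.073]
 [0.439 0.311 0.073]]
```

```bash
python3 -m crank '[[[0.014,-0.047,0],[0,0,1.75],1],[[0.014,-0.047,0],[0,0,1.75],1],[[0.014,-0.047,0],[0,0,1.75],1],[[0.014,-0.047,0],[0,0,1.75],1],[[0.014,-0.047,0],[0,0,1.75],1],[[0.014,-0.047,0],[0,0,1.75],1],[[0.014,-0.047,0],[0,0,1.75],1],[[0.014,-0.047,0],[0,0,1.75],1],[[0.014,-0.047,0],[0,0,1.75],1],[[0.014,-0.047,0],[0,0,1.75],1],[[0.014,-0.047,0],[0,0,1.75],1],[[0.014,-0.047,0],[0,0,1.75],1]]'
python3 -m crank '[[[0.007,-0.02,0],[0,0,0],1],[[0,0,0],[0,0,0],1],[[0,0,0],[0,0,0],1]]'
python3 - <<'E'
from h import *
o=ctrl.get_obs();print(o['tool_pos'],o['orientation'])
p,d,m=snap('wrist','w1');print(m)
E
```

```text
clock: 1.35
tool_pos: [0.4633, 0.041, 0.2268]
orientation: [-180.0, -0.0, -4.8]
force: [1.7, 0.9, 0.7]
opening: 0.0875
gripper_force: 0.0
clock: 1.65
tool_pos: [0.4702, 0.0224, 0.2263]
orientation: [180.0, 0.0, -5.1]
force: [-0.6, 0.2, -0.1]
opening: 0.0877
gripper_force: 0.0
[0.47019981 0.02242854 0.22634875] [ 1.79996201e+02  2.32164889e-02 -5.05251477e+00]
{'mtx': array([[339.1063625 ,   0.        , 315.82660098],
       [  0.        , 339.1063625 , 201.28444454],
       [  0.        ,   0.        ,   1.        ]]), 'R': array([[-8.71502172e-02, -9.96195165e-01,  1.79634628e-04],
       [-9.62141765e-01,  8.42178622e-02,  2.59211448e-01],
       [-2.58240320e-01,  2.24175000e-02, -9.65820580e-01]]), 't': array([0.06102892, 0.41747559, 0.50952245])}
```

View pics/w1.png

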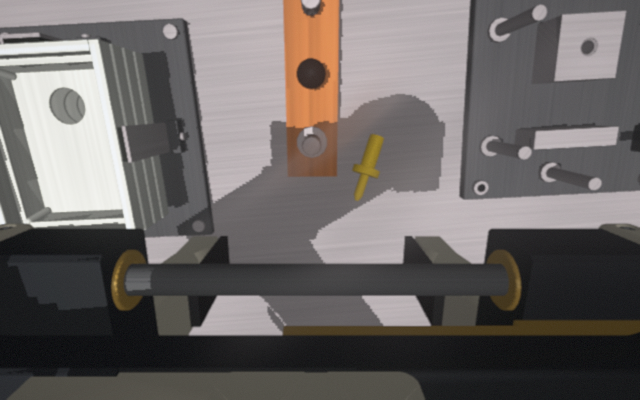

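The wrist view shows the collared pin at (311,140), the ball pin at (312,73), the bush mouth at (589,47) and the pan's hole at (67,105).

```bash
python3 - <<'E'
from h import *
p,d,m=load('w1');X=cloud(d,m)
for v in range(118,162,4): print(v,[tuple((X[v,u]*1000).round().astype(int)) for u in range(297,329,5)], p[v,311])
# collar/grip points
B=X[110:170,285:340].reshape(-1,3)
for lo,hi in [(.049,.057),(.084,.094),(.06,.082)]:
    q=B[(B[:,2]>lo)&(B[:,2]<hi)]; print(lo,len(q),q.min(0),q.max(0),np.median(q,0))
g=cv2.cvtColor(p,6)[20:75,555:630]; mk=(g<90).astype(np.uint8)
for c in cv2.findContours(mk,0,2)[0]:
    if cv2.contourArea(c)>40: 
        (u,v),w,a=cv2.fitEllipse(c); print('dark',u+555,v+20,w,plane(m,u+555,v+20,.05))
Y=X[5:85,530:625].reshape(-1,3);Y=Y[(Y[:,2]>.045)&(Y[:,2]<.056)];print('block',np.percentile(Y,[1,99],0))
Z=X[X[...,2]>.055];
Z=X[140:152,535:615].reshape(-1,3);print(np.nanmedian(Z,0))
E
```

```text
118 [(np.int64(533), np.int64(33), np.int64(43)), (np.int64(532), np.int64(28), np.int64(44)), (np.int64(532), np.int64(23), np.int64(46)), (np.int64(532), np.int64(19), np.int64(43)), (np.int64(531), np.int64(14), np.int64(45)), (np.int64(531), np.int64(9), np.int64(45)), (np.int64(530), np.int64(4), np.int64(44))] [ 80 130 203]
122 [(np.int64(529), np.int64(33), np.int64(45)), (np.int64(529), np.int64(29), np.int64(45)), (np.int64(528), np.int64(24), np.int64(45)), (np.int64(528), np.int64(19), np.int64(44)), (np.int64(527), np.int64(14), np.int64(45)), (np.int64(527), np.int64(9), np.int64(45)), (np.int64(527), np.int64(4), np.int64(44))] [ 79 128 202]
126 [(np.int64(525), np.int64(34), np.int64(46)), (np.int64(525), np.int64(29), np.int64(45)), (np.int64(525), np.int64(24), np.int64(44)), (np.int64(524), np.int64(19), np.int64(45)), (np.int64(524), np.int64(14), np.int64(45)), (np.int64(523), np.int64(9), np.int64(44)), (np.int64(523), np.int64(5), np.int64(44))] [122 137 173]
130 [(np.int64(522), np.int64(34), np.int64(44)), (np.int64(522), np.int64(29), np.int64(52)), (np.int64
[... 2683 characters left out ...]
4 [0.50142389 0.01308014 0.08409954] [0.51739499 0.02873248 0.09099272] [0.50963795 0.02107848 0.08841725]
0.06 25 [0.51246503 0.01346312 0.06013745] [0.51762503 0.02695696 0.08199538] [0.51658927 0.01861172 0.07207851]
dark 587.3276710510254 46.848955154418945 (10.117006301879883, 12.522249221801758) [ 0.57250798 -0.23642149  0.05      ]
dark 621.588508605957 90.33917999267578 (12.123613357543945, 147.7074737548828) [ 0.53156416 -0.27291494  0.05      ]
dark 557.3174226284027 22.281150817871094 (5.034465312957764, 84.35951232910156) [ 0.5953744  -0.20729815  0.05      ]
block [[ 0.54507965 -0.26545687  0.04559413]
 [ 0.60024455 -0.2092027   0.05130549]]
[ 0.48340688 -0.24415656  0.04887533]
```

```bash
python3 -m crank '[[[0.02,-0.001,-0.03],[0,0,0],1],[[0.0195,-0.0005,-0.03],[0,0,0],1],[[0,0,-0.03],[0,0,0],1],[[0,0,-0.03],[0,0,0],1],[[0,0,-0.025],[0,0,0],1],[[0,0,-0.024],[0,0,0],1],[[0,0,0],[0,0,0],1],[[0,0,0],[0,0,0],-1],[[0,0,0],[0,0,0],-1],[[0,0,0],[0,0,0],-1],[[0,0,0],[0,0,0],-1],[[0,0,0],[0,0,0],-1]]'
python3 -m crank '[[[0,0,0],[0,0,0],-1],[[0,0,0],[0,0,0],-1],[[0,0,0],[0,0,0],-1],[[0,0,0],[0,0,0],-1]]'
```

```text
clock: 2.9
tool_pos: [0.5101, 0.0216, 0.0582]
orientation: [-180.0, -0.1, -4.9]
force: [0.4, 0.0, 0.3]
opening: 0.0534
gripper_force: 0.0
clock: 3.3
tool_pos: [0.5098, 0.0214, 0.0575]
orientation: [180.0, 0.0, -4.9]
force: [-0.1, -1.0, -0.1]
opening: 0.0213
gripper_force: 0.0
```

```bash
python3 -m crank '[[[0,0,0],[0,0,0],-1],[[0,0,0],[0,0,0],-1],[[0,0,0.01],[0,0,0],-1],[[0,0,0.02],[0,0,0],-1],[[0,0,0.03],[0,0,0],-1],[[0,0,0.04],[0,0,0],-1],[[0.008,-0.03,0.01],[0,0,0.5],-1],[[0.01,-0.045,0],[0,0,0.5],-1],[[0.01,-0.045,0],[0,0,0.5],-1],[[0.01,-0.04,0],[0,0,0.5],-1],[[0.0,-0.015,0],[0,0,0.5],-1],[[0,0,0],[0,0,0.5],-1]]'
python3 - <<'E'
from h import *
o=ctrl.get_obs();print(o)
p,d,m=snap('wrist','w2')
E
```

```text
clock: 4.5
tool_pos: [0.5471, -0.1559, 0.1677]
orientation: [180.0, 0.1, -2.1]
force: [-0.3, 0.9, -1.5]
opening: 0.0156
gripper_force: 30.0
{'clock': 4.5, 'joint_pos': array([ 3.81212770e+00,  1.33124151e+01, -1.76632865e+01,  2.25830420e-02,
       -5.91009977e+01,  8.40741967e+01]), 'qvel': array([ 2.56180683, -0.84735467, -1.13311243, -0.36375214,  0.44784066,
        3.0227602 ]), 'tau': array([ -1.17212187, -45.8387804 ,  27.81477213,   6.68149084,
         0.10017412,   0.29541722]), 'tool_pos': array([ 0.54711703, -0.15589765,  0.16765548]), 'orientation': array([ 1.79972822e+02,  7.42923469e-02, -2.10208324e+00]), 'force': array([-0.30799784,  0.91369506, -1.54710396]), 'moment': array([ 0.01755372,  0.05134889, -0.03923286]), 'gripper_force': 29.996865391731262, 'opening': 0.015578159116706335}
```

View pics/w2.png

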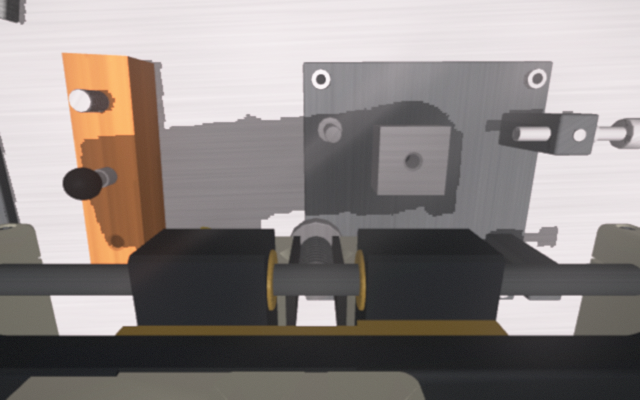

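The pin is held between the fingers at (316,245). The bush mouth is at (413,160) in the block, and a dowel shows at (330,130).

```bash
python3 - <<'E'
from h import *
p,d,m=load('w2');X=cloud(d,m)
g=cv2.cvtColor(p,6); sub=g[148:173,400:427]; print(sub[::3,::3])
t=(np.median(sub)+sub.min())/2
for c in cv2.findContours((sub<t).astype(np.uint8),0,2)[0]:
    if cv2.contourArea(c)>20: (u,v),w,a=cv2.fitEllipse(c); print('hole',u+400,v+148,w,plane(m,u+400,v+148,.05))
B=np.zeros(d.shape,bool);B[115:205,365:460]=1
Y=X[B&(X[...,2]>.044)&(X[...,2]<.056)]
r=cv2.minAreaRect(Y[:,:2].astype(np.float32));print('block',r,np.median(Y[:,2]))
# the hole depth: points in block with z<.044
H=np.zeros(d.shape,bool);H[148:175,398:430]=1;Y=X[H&(X[...,2]<.043)];print('deep',len(Y),Y.mean(0),Y[:,:2].min(0),Y[:,:2].max(0))
q=p[55:70,310:545]; 
print('plate holes',[plane(m,*c,.012) for c in [(321,79),(537,78)]])
# pin collar visible
C=X[215:250,285:350].reshape(-1,3);C=C[(C[:,2]>.1)];print('pin',len(C),np.nanpercentile(C,[1,50,99],0).round(4))
E
```

```text
[[148 149 149 149 149 148 146 146 146]
 [143 144 143 139 136 137 140 141 142]
 [143 143 140 110 100 104 116 138 141]
 [147 146 103  77  92  93 100 122 143]
 [142 134  74  91  94  93  96 114 137]
 [142 134  98  96  95  95  98 120 138]
 [141 140 118  97  97  98 116 130 139]
 [139 138 136 126 122 122 130 138 138]
 [140 137 137 136 136 137 138 135 137]]
hole 412.1251029968262 160.50567436218262 (12.920587539672852, 13.479820251464844) [ 0.57334896 -0.23753125  0.05      ]
block ((0.5726675987243652, -0.2379825860261917), (0.0565546452999115, 0.055760011076927185), 88.21117401123047) 0.049422561853575214
deep 141 [ 0.57014639 -0.24225371  0.0297031 ] [ 0.56634246 -0.24432079] [ 0.57739645 -0.23647797]
plate holes [array([ 0.64173031, -0.16608022,  0.012     ]), array([ 0.63582973, -0.35418545,  0.012     ])]
pin 1564 [[ 0.5502 -0.1733  0.1559]
 [ 0.5559 -0.1584  0.1645]
 [ 0.5612 -0.1445  0.1861]]
```

```bash
python3 -m crank '[[[0.0,-0.03,0],[0,0,0],-1],[[0,0,0],[0,0,0],-1],[[0,0,0],[0,0,0],-1],[[0,0,0],[0,0,0],-1]]'
python3 - <<'E'
from h import *
o=ctrl.get_obs();print(o['tool_pos'],o['orientation'])
p,d,m=snap('wrist','w3');X=cloud(d,m)
g=cv2.cvtColor(p,6)
u0,v0=proj(m,[.573,-.2365,.05]).astype(int);print(u0,v0)
sub=g[v0-13:v0+13,u0-14:u0+14]; t=(np.median(sub)+sub.min())/2
for c in cv2.findContours((sub<t).astype(np.uint8),0,2)[0]:
    if cv2.contourArea(c)>20: (u,v),w,a=cv2.fitEllipse(c); print('hole',u+u0-14,v+v0-13,w,plane(m,u+u0-14,v+v0-13,.05))
B=np.zeros(d.shape,bool);B[v0-50:v0+50,u0-50:u0+50]=1
Y=X[B&(X[...,2]>.044)&(X[...,2]<.056)]
print('block',cv2.minAreaRect(Y[:,:2].astype(np.float32)))
C=X[205:262,270:365]; k=C[...,2]>.1
for r in range(0,57,4):
    q=C[r][k[r]]
    if len(q): print(r+205,len(q),np.flatnonzero(k[r])[[0,-1]]+270,q[[0,len(q)//2,-1]].round(4).tolist())
E
```

```text
clock: 4.95
tool_pos: [0.5477, -0.1826, 0.1678]
orientation: [-180.0, -0.0, -1.9]
force: [0.2, 0.4, -1.3]
opening: 0.0154
gripper_force: 30.0
[ 0.54772418 -0.18259919  0.16778005] [-1.79991758e+02 -3.44185769e-03 -1.90075043e+00]
378 163
hole 379.5621929168701 162.61505699157715 (12.237464904785156, 13.074116706848145) [ 0.57349185 -0.23764708  0.05      ]
block ((0.5725542902946472, -0.23798830807209015), (0.05627433583140373, 0.05566961318254471), 88.15963745117188)
221 27 [302 328] [[0.5602, -0.1779, 0.1552], [0.5621, -0.1848, 0.1617], [0.5602, -0.1916, 0.1566]]
225 36 [297 333] [[0.5584, -0.1752, 0.1562], [0.5604, -0.1848, 0.163], [0.5578, -0.1942, 0.1563]]
229 57 [270 364] [[0.5854, -0.1735, 0.2377], [0.5581, -0.1857, 0.1627], [0.5847, -0.1991, 0.2383]]
233 63 [270 364] [[0.5858, -0.1741, 0.2421], [0.5557, -0.1857, 0.162], [0.585, -0.1986, 0.242]]
237 95 [270 364] [[0.5857, -0.1744, 0.2448], [0.5554, -0.1856, 0.1668], [0.5848, -0.1982, 0.2444]]
241 95 [270 364] [[0.585, -0.1745, 0.2457], [0.5554, -0.1856, 0.1721], [0.5847, -0.1979, 0.2468]]
245 94 [270 364] [[0.5843, -0.1746, 0.2466], [0.555, -0.1861, 0.1762], [0.5849, -0.1975, 0.25]]
249 94 [270 364] [[0.583, -0.1744, 0.2461], [0.5552, -0.186, 0.1816], [0.584, -0.1974, 0.2503]]
253 93 [270 364] [[0.5825, -0.1745, 0.2474], [0.5549, -0.1856, 0.1852], [0.5834, -0.1973, 0.2513]]
257 95 [270 364] [[0.5823, -0.1748, 0.2494], [0.5558, -0.1856, 0.1916], [0.5828, -0.1972, 0.252]]
261 95 [270 364] [[0.5817, -0.1749, 0.2503], [0.5545, -0.1855, 0.1928], [0.5813, -0.1973, 0.2511]]
```

```bash
python3 - <<'E'
import cv2
a=cv2.imread('pics/w3.png')[90:270,240:460]; cv2.imwrite('pics/w3c.png',cv2.resize(a,None,fx=3,fy=3))
E
```

```text
(no output)
```

View pics/w3c.png

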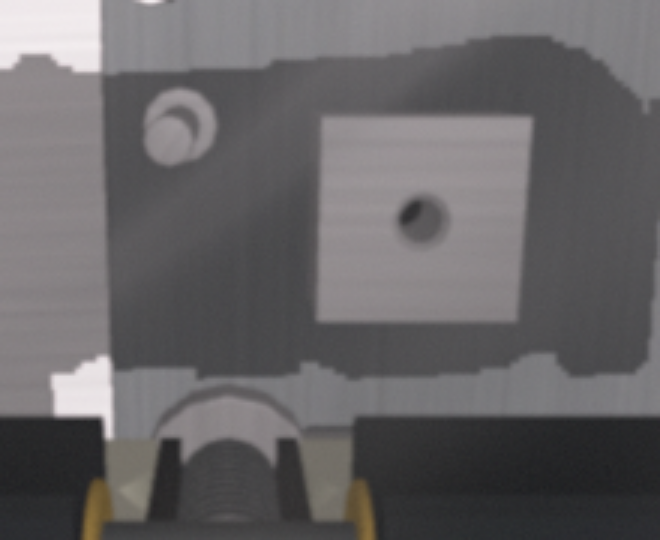

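```bash
python3 -m crank '[[[0.013,-0.027,0],[0,0,0],-1],[[0.013,-0.026,0],[0,0,0],-1],[[0,0,-0.02],[0,0,0],-1],[[0,0,-0.03],[0,0,0],-1],[[0,0,-0.016],[0,0,0],-1],[[0,0,0],[0,0,0],-1],[[0,0,0],[0,0,0],-1],[[0,0,-0.004],[0,0,0],-1],[[0,0,-0.004],[0,0,0],-1],[[0,0,-0.003],[0,0,0],-1],[[0,0,0],[0,0,0],-1]]'
```

```text
clock: 6.1
tool_pos: [0.5736, -0.2365, 0.0904]
orientation: [-180.0, 0.0, -1.9]
force: [0.3, 0.3, -2.1]
opening: 0.0152
gripper_force: 30.0
```

```bash
python3 -m crank '[[[0,0,-0.003],[0,0,0],-1],[[0,0,-0.003],[0,0,0],-1],[[0,0,0],[0,0,0],-1]]'; python3 -m crank '[[[0,0,-0.004],[0,0,0],-1],[[0,0,-0.004],[0,0,0],-1],[[0,0,0],[0,0,0],-1]]'
```

```text
clock: 6.4
tool_pos: [0.5735, -0.2365, 0.084]
orientation: [-180.0, 0.0, -1.9]
force: [0.1, 0.6, -0.8]
opening: 0.0151
gripper_force: 30.0
clock: 6.7
tool_pos: [0.5733, -0.2365, 0.0757]
orientation: [-180.0, 0.1, -1.9]
force: [-0.0, 0.4, -0.7]
opening: 0.0157
gripper_force: 30.0
```

Entering freely; down to home.

```bash
python3 -m crank '[[[0,0,-0.004],[0,0,0],-1],[[0,0,-0.004],[0,0,0],-1],[[0,0,-0.003],[0,0,0],-1],[[0,0,0],[0,0,0],-1]]'; python3 -m crank '[[[0,0,-0.002],[0,0,0],-1],[[0,0,-0.002],[0,0,0],-1],[[0,0,0],[0,0,0],-1]]'
```

```text
clock: 7.1
tool_pos: [0.5734, -0.2365, 0.0649]
orientation: [-180.0, 0.1, -1.9]
force: [-0.0, 0.6, -2.5]
opening: 0.0154
gripper_force: 30.0
clock: 7.4
tool_pos: [0.5741, -0.2366, 0.0625]
orientation: [180.0, -0.0, -1.9]
force: [-1.8, 0.9, 5.9]
opening: 0.0153
gripper_force: 30.0
```

```bash
python3 -m crank '[[[0,0,-0.002],[0,0,0],-1],[[0,0,0],[0,0,0],-1],[[0,0,0.001],[0,0,0],0],[[0,0,0],[0,0,0],0],[[0,0,0],[0,0,0],0],[[0,0,0],[0,0,0],0],[[0,0,0],[0,0,0],0]]'; python3 -m crank '[[[0,0,0.02],[0,0,0],0],[[0,0,0.04],[0,0,0],0],[[0,0,0.05],[0,0,0],0],[[0,0,0.05],[0,0,0],0],[[-0.013,0.04,0.02],[0,0,0],0],[[-0.013,0.048,0],[0,0,0],0],[[-0.013,0.048,0],[0,0,0],0],[[-0.013,0.048,0],[0,0,0],0],[[-0.013,0.048,0],[0,0,0],0],[[-0.013,0.048,0],[0,0,0],0],[[-0.013,0.048,0],[0,0,0],0],[[-0.013,0.048,0],[0,0,0],0]]'; python3 -m crank '[[[-0.013,0.048,0],[0,0,0],0],[[-0.003,0.048,0],[0,0,0],0],[[0,0,0],[0,0,0],0],[[0,0,0],[0,0,0],0],[[0,0,0],[0,0,0],0]]'
python3 - <<'E'
from h import *
o=ctrl.get_obs();print(o['tool_pos'],o['orientation'])
p,d,m=snap('wrist','w4');X=cloud(d,m)
p,d,m=snap('side','s4')
E
```

```text
clock: 8.1
tool_pos: [0.5737, -0.2366, 0.0602]
orientation: [-180.0, 0.0, -1.9]
force: [0.2, -0.8, -0.2]
opening: 0.0425
gripper_force: 0.0
clock: 9.3
tool_pos: [0.4689, 0.1412, 0.2408]
orientation: [-180.0, -0.0, -1.9]
force: [0.8, 0.1, -0.4]
opening: 0.0435
gripper_force: 0.0
clock: 9.8
tool_pos: [0.4537, 0.2348, 0.2403]
orientation: [180.0, 0.0, -2.0]
force: [-0.2, 0.5, 0.2]
opening: 0.0443
gripper_force: 0.0
[0.45367026 0.23480749 0.24032265] [ 1.79969368e+02  2.57245918e-02 -1.95306330e+00]
```

View pics/w4.png

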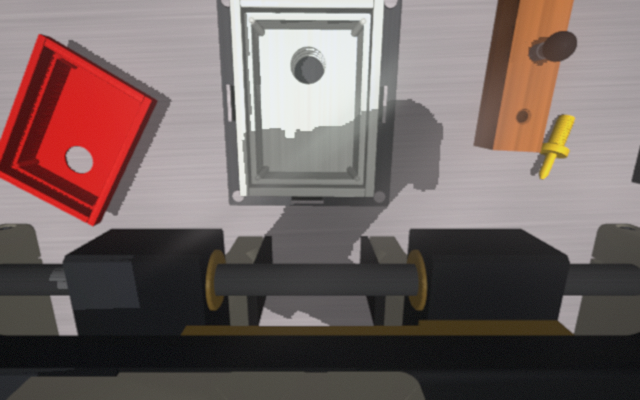

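```bash
python3 - <<'E'
import cv2
a=cv2.imread('pics/s4.png')[270:400,310:500]; cv2.imwrite('pics/s4c.png',cv2.resize(a,None,fx=3,fy=3))
E
```

```text
(no output)
```

View pics/s4c.png

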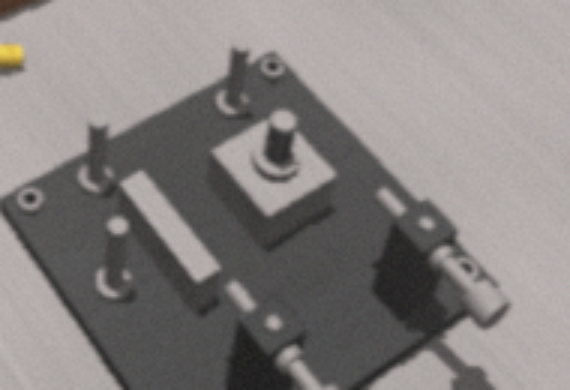

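The side crop shows the pin home, its collar on the block at (277,160) of the crop. The wrist view shows the white pan's rim between (235,5) and (380,195) with its hole at (308,65); strips are at (229,103), (385,103) and (308,201).

```bash
python3 - <<'E'
from h import *
for f,b in [('w4',(0,215,215,400)),('top0',(188,270,240,310))]:
    p,d,m=load(f);X=cloud(d,m);S=X[b[0]:b[1],b[2]:b[3]]
    z=S[...,2]; h,e=np.histogram(z[z>0.02],bins=np.arange(.02,.13,.004)); print(f,dict(zip(e.round(3),h)))
    zt=np.nanpercentile(z[z>.05],[90,97,99.5]); print(zt)
p,d,m=load('w4');X=cloud(d,m);S=X[0:215,215:400]
for y in (40,60,75,90):
    pass
for v in (40,80,130,150):
    row=X[v]; print(v,[(u,*(row[u]*1000).round().astype(int).tolist()) for u in list(range(226,262,3))]); print('   ',[(u,*(row[u]*1000).round().astype(int).tolist()) for u in range(355,394,3)])
E
```

```text
w4 {np.float64(0.02): np.int64(0), np.float64(0.024): np.int64(0), np.float64(0.028): np.int64(69), np.float64(0.032): np.int64(53), np.float64(0.036): np.int64(0), np.float64(0.04): np.int64(0), np.float64(0.044): np.int64(2), np.float64(0.048): np.int64(138), np.float64(0.052): np.int64(3), np.float64(0.056): np.int64(0), np.float64(0.06): np.int64(0), np.float64(0.064): np.int64(6312), np.float64(0.068): np.int64(6680), np.float64(0.072): np.int64(956), np.float64(0.076): np.int64(1018), np.float64(0.08): np.int64(725), np.float64(0.084): np.int64(1912), np.float64(0.088): np.int64(2163), np.float64(0.092): np.int64(562), np.float64(0.096): np.int64(630), np.float64(0.1): np.int64(5813), np.float64(0.104): np.int64(1218), np.float64(0.108): np.int64(0), np.float64(0.112): np.int64(0), np.float64(0.116): np.int64(0), np.float64(0.12): np.int64(0), np.float64(0.124): np.int64(0)}
[0.10342323 0.10418477 0.10484057]
top0 {np.float64(0.02): np.int64(38), np.float64(0.024): np.int64(55), np.float64(0.028): np.int64(16), np.float64(0.032): np.int64(9), np.float64(0.036): np.int64(4), np.
[... 2484 characters left out ...]
499, 160, 11), (382, 498, 157, 10), (385, 498, 153, 10), (388, 498, 151, 13), (391, 498, 147, 12)]
150 [(226, 482, 333, 12), (229, 482, 330, 13), (232, 482, 327, 11), (235, 482, 323, 11), (238, 491, 298, 104), (241, 491, 296, 105), (244, 491, 293, 104), (247, 491, 292, 98), (250, 489, 291, 88), (253, 489, 289, 88), (256, 489, 287, 81), (259, 488, 285, 75)]
    [(355, 485, 194, 74), (358, 485, 192, 81), (361, 486, 190, 86), (364, 486, 188, 89), (367, 488, 187, 103), (370, 488, 185, 103), (373, 488, 182, 103), (376, 476, 163, 10), (379, 476, 160, 10), (382, 476, 157, 11), (385, 476, 153, 12), (388, 476, 150, 12), (391, 476, 146, 11)]<stdin>:10: RuntimeWarning: invalid value encountered in cast
```

```bash
python3 - <<'E'
from h import *
for f,b in [('w4',(0,215,215,400)),('top0',(188,270,240,310))]:
    p,d,m=load(f);X=cloud(d,m);S=X[b[0]:b[1],b[2]:b[3]].reshape(-1,3)
    Y=S[(S[:,2]>.0995)&(S[:,2]<.109)]
    print(f,len(Y),np.median(Y[:,2]))
    r=cv2.minAreaRect(Y[:,:2].astype(np.float32)); print(r,cv2.boxPoints(r).round(4).tolist())
    if f=='w4':
      for x in np.arange(.47,.60,.01):
        q=Y[abs(Y[:,0]-x)<.006]; l=q[q[:,1]>.24][:,1]; rr=q[q[:,1]<.24][:,1]; print(x.round(3),[a and round(float(a),4) for a in (l.max(),l.min(),rr.max(),rr.min())],end=';')
      q=Y[abs(Y[:,1]-.27)<.008]; print(q[:,0].min(),q[:,0].max(),q[q[:,0]<.52][:,0].max()); q=Y[abs(Y[:,1]-.2)<.008]; print(q[:,0].min(),q[:,0].max(),q[q[:,0]<.52][:,0].max())
E
```

```text
w4 7136 0.10318302255851029
((0.5232851505279541, 0.2382497489452362), (0.13388828933238983, 0.16470332443714142), 88.11654663085938) [[0.43880000710487366, 0.17399999499320984], [0.6033999919891357, 0.16859999299049377], [0.6078000068664551, 0.30250000953674316], [0.4431999921798706, 0.30790001153945923]]
0.47 [0.3004, 0.2922, 0.1887, 0.1807];0.48 [0.3004, 0.2917, 0.1884, 0.18];0.49 [0.2998, 0.2914, 0.188, 0.1801];0.5 [0.2995, 0.2909, 0.1874, 0.1792];0.51 [0.3052, 0.2903, 0.1871, 0.1716];0.52 [0.3052, 0.29, 0.1866, 0.1716];0.53 [0.3051, 0.2897, 0.1864, 0.1711];0.54 [0.3046, 0.2893, 0.1858, 0.1712];0.55 [0.3039, 0.2889, 0.1856, 0.1775];0.56 [0.2974, 0.2885, 0.185, 0.1769];0.57 [0.2966, 0.2881, 0.1846, 0.1763];0.58 [0.296, 0.2878, 0.1843, 0.1756];0.59 [0.2956, 0.2872, 0.1838, 0.1756];0.44862165322581093 0.6067744587086413 0.4576780848654268
0.446846451644056 0.6046197202640046 0.4549236277061476
top0 542 0.10366908189125654
((0.5277391076087952, 0.24233195185661316), (0.17064902186393738, 0.13267497718334198), 1.3565030097961426) [[0.4408999979496002, 0.30660000443458557], [0.4440000057220459, 0.17399999499320984], [0.6146000027656555, 0.17800000309944153], [0.6115000247955322, 0.310699999332428]]
```

```bash
python3 -m crank '[[[0.03,0.015,-0.02],[0,0,-0.1],0],[[0.03,0.015,-0.03],[0,0,-0.1],0],[[0.03,0.015,-0.03],[0,0,-0.1],-0.4],[[0.03,0.014,-0.03],[0,0,-0.1],-0.4],[[0,0,-0.005],[0,0,0],-0.4],[[0,0,0],[0,0,0],-0.4],[[0,0,0],[0,0,0],-0.4],[[0,0,0],[0,0,0],-0.4]]'
python3 - <<'E'
from h import *
p,d,m=snap('wrist','w5');X=cloud(d,m);o=ctrl.get_obs();print(o['tool_pos'],o['orientation'])
for v in (180,200,215,225,235,245,255): print(v,[(u,*(X[v,u]*1000).round(1).tolist()) for u in range(255,385,6) if X[v,u,2]>.095])
cv2.imwrite('pics/w5c.png',cv2.resize(p[130:330,180:440],None,fx=3,fy=3))
E
```

```text
clock: 10.7
tool_pos: [0.5741, 0.2943, 0.1276]
orientation: [-179.9, -0.1, -2.4]
force: [0.2, 0.1, -0.9]
opening: 0.0261
gripper_force: 0.0
[0.57400104 0.29446525 0.12769793] [-1.79876999e+02 -1.28398581e-01 -2.34292355e+00]
180 [(309, 606.3, 294.6, 104.0), (315, 606.0, 291.3, 103.3), (321, 605.8, 288.0, 102.9), (327, 605.8, 284.8, 103.7), (333, 605.6, 281.5, 103.2), (339, 605.7, 278.3, 104.7), (345, 605.4, 275.0, 103.8), (351, 605.2, 271.6, 103.2), (357, 605.1, 268.4, 103.6), (363, 604.9, 265.1, 103.2), (369, 604.9, 261.9, 103.8), (375, 604.6, 258.5, 103.0), (381, 604.7, 255.4, 104.1)]
200 [(309, 594.4, 295.1, 101.7), (315, 594.6, 291.8, 103.0), (321, 594.6, 288.4, 103.6)]
215 [(309, 586.1, 295.5, 103.2), (315, 585.8, 292.1, 102.8), (321, 586.1, 288.8, 104.1)]
225 [(309, 580.1, 295.8, 103.1), (315, 580.3, 292.4, 103.8), (321, 580.1, 289.0, 103.7)]
235 [(309, 573.9, 296.1, 102.4), (315, 574.1, 292.6, 103.4), (321, 573.7, 289.2, 102.6), (381, 610.4, 273.5, 202.1)]
245 [(255, 585.1, 319.1, 142.6), (261, 585.3, 316.2, 143.5), (267, 585.0, 313.6, 143.0), (273, 584.8, 310.9, 142.8), (279, 582.8, 308.9, 138.1), (285, 582.9, 306.0, 138.5), (309, 567.8, 296.3, 102.6), (315, 568.3, 292.8, 104.1), (321, 567.9, 289.4, 103.4), (345, 582.2, 278.3, 139.5), (351, 582.0, 275.5, 139.3), (357, 583.7, 273.2, 143.6), (363, 583.6, 270.6, 143.6), (369, 582.9, 267.7, 142.3), (375, 583.1, 265.1, 142.9), (381, 608.1, 273.7, 203.4)]
255 [(255, 606.1, 306.8, 202.2), (261, 585.1, 314.5, 154.1), (267, 584.7, 312.2, 153.4), (273, 582.1, 310.5, 147.7), (279, 583.3, 307.5, 150.7), (285, 581.9, 305.3, 147.6), (309, 561.5, 296.6, 102.3), (315, 562.0, 293.1, 103.9), (321, 561.6, 289.6, 103.4), (345, 579.7, 278.8, 145.1), (351, 581.9, 276.6, 150.3), (357, 580.3, 273.6, 146.9), (363, 581.7, 271.4, 150.3), (369, 583.1, 269.4, 153.7), (375, 583.2, 266.9, 154.0), (381, 607.0, 274.4, 207.1)]
```

View pics/w5c.png

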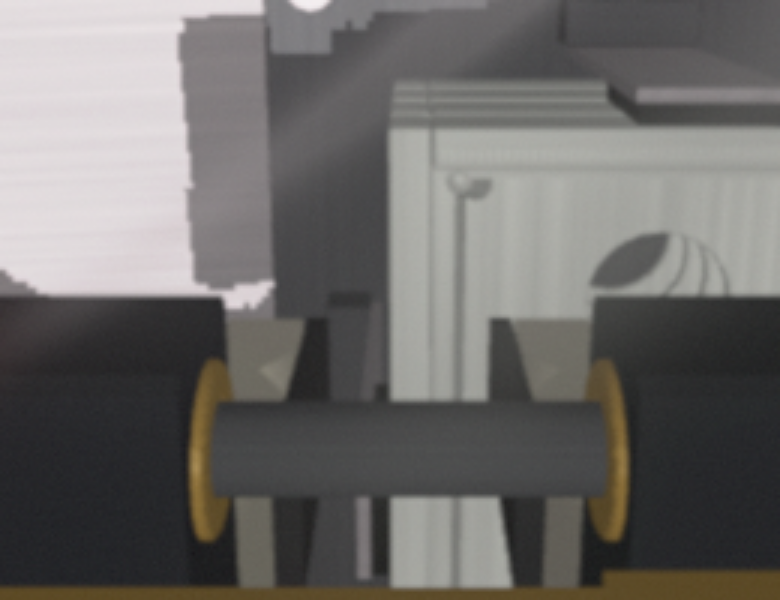

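The crop shows the rim (crop columns 390–435) between the pads (inner edges at 328 and 490). Relative to the rim the fingers are centred within a millimetre.

```bash
python3 -m crank '[[[0,0,-0.015],[0,0,0],-0.4],[[0,0,-0.012],[0,0,0],-0.4],[[0,0,-0.008],[0,0,0],-0.4],[[0,0,0],[0,0,0],-0.4],[[0,0,0],[0,0,0],-0.4]]';python3 -m crank '[[[0,0,0],[0,0,0],-1],[[0,0,0],[0,0,0],-1],[[0,0,0],[0,0,0],-1],[[0,0,0],[0,0,0],-1],[[0,0,0],[0,0,0],-1],[[0,0,0],[0,0,0],-1]]'
```

```text
clock: 11.25
tool_pos: [0.5739, 0.2945, 0.0908]
orientation: [180.0, -0.0, -2.3]
force: [-1.2, -0.7, 0.3]
opening: 0.0262
gripper_force: 0.0
clock: 11.85
tool_pos: [0.574, 0.2943, 0.0909]
orientation: [180.0, -0.0, -2.3]
force: [1.0, -2.6, 3.9]
opening: 0.0078
gripper_force: 30.0
```

```bash
python3 -m crank '[[[0,0,0.003],[0.6,-0.8,0],-1],[[0,0,0.003],[0.6,-0.8,0],-1],[[-0.0002,-0.0001,0.003],[0.6,-0.8,0],-1],[[-0.0002,-0.0002,0.003],[0.6,-0.8,0],-1],[[0,0,0],[0,0,0],-1]]';python3 -m crank '[[[-0.0002,-0.0002,0.003],[0.6,-0.8,0],-1],[[-0.0003,-0.0002,0.003],[0.6,-0.8,0],-1],[[-0.0003,-0.0002,0.003],[0.6,-0.8,0],-1],[[0,0,0],[0,0,0],-1],[[0,0,0],[0,0,0],-1]]'
python3 - <<'E'
from h import *
p,d,m=snap('side','s6'); p2,d2,m2=snap('wrist','w6'); X=cloud(d2,m2)
S=X[0:260,150:640].reshape(-1,3);
ps,ds,ms=load('s6');Xs=cloud(ds,ms)
for c,(x,y) in dict(c0=(.605,.295),c1=(.452,.297),c2=(.45,.184),c3=(.602,.179)).items():
    for n,A in(('side',Xs),('wr',X)):
        q=A[(abs(A[...,0]-x)<.012)&(abs(A[...,1]-y)<.012)&(A[...,2]>.06)&(A[...,2]<.15)]
        print(c,n,len(q),np.percentile(q[:,2],[5,50,90,97]).round(4) if len(q) else '')
cv2.imwrite('pics/s6c.png',cv2.resize(p[130:260,190:340],None,fx=4,fy=4))
E
```

```text
clock: 12.35
tool_pos: [0.5733, 0.2942, 0.1034]
orientation: [-177.4, -3.2, -2.4]
force: [1.7, -0.9, -2.0]
opening: 0.0081
gripper_force: 30.0
clock: 12.85
tool_pos: [0.5729, 0.2939, 0.1124]
orientation: [-175.5, -5.5, -2.5]
force: [2.8, 2.0, -1.6]
opening: 0.0072
gripper_force: 30.0
c0 side 0 
c0 wr 1094 [0.079  0.1268 0.1283 0.1287]
c1 side 64 [0.0623 0.1046 0.1149 0.1159]
c1 wr 0 
c2 side 138 [0.0631 0.0852 0.105  0.107 ]
c2 wr 0 
c3 side 114 [0.0629 0.0857 0.119  0.1202]
c3 wr 1651 [0.0796 0.1176 0.1195 0.1201]
```

View pics/s6c.png

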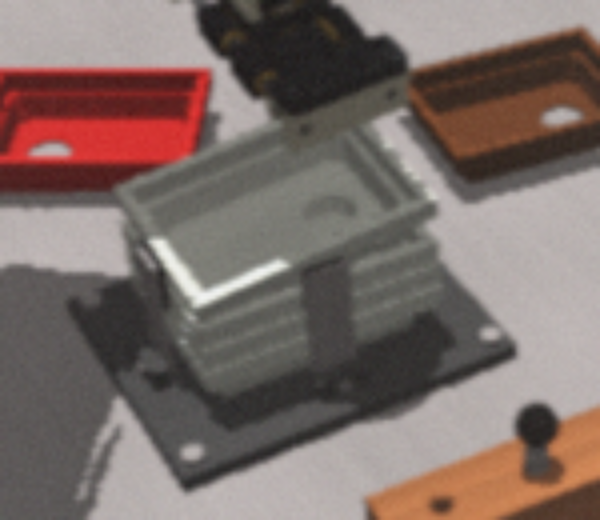

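The side crop shows the +x+y corner lifted (c0 about 24 mm), with the opposite corner at crop (200,305) still down. The pan beneath has stayed in place.

```bash
python3 -m crank '[[[-0.0003,-0.0002,0.003],[0.6,-0.8,0],-1],[[-0.0003,-0.0002,0.003],[0.6,-0.8,0],-1],[[0,0,0.004],[0,0,0],-1],[[0,0,0.004],[0,0,0],-1],[[0,0,0.004],[0,0,0],-1],[[0,0,0.004],[0,0,0],-1],[[0,0,0.006],[0,0,0],-1],[[0,0,0.01],[0,0,0],-1],[[0,0,0.015],[0,0,0],-1],[[0,0,0.02],[0,0,0],-1],[[0,0,0.02],[0,0,0],-1],[[0,0,0.01],[0,0,0],-1]]';python3 -m crank '[[[0,0,0],[-0.9,1.2,0],-1],[[0,0,0],[-0.9,1.2,0],-1],[[0,0,0],[-0.9,1.2,0],-1],[[0,0,0],[-0.9,1.2,0],-1],[[0,0,0],[-0.9,1.2,0],-1],[[0,0,0],[-0.9,1.2,0],-1],[[0,0,0],[0,0,0],-1],[[0,0,0],[0,0,0],-1]]'
python3 - <<'E'
from h import *
p,d,m=snap('side','s7'); X=cloud(d,m); o=ctrl.get_obs(); print(o['tool_pos'],o['orientation'])
p2,d2,m2=snap('wrist','w7'); X2=cloud(d2,m2)
for A in (X,X2):
    q=A[(A[...,0]>.42)&(A[...,0]<.63)&(A[...,1]>.15)&(A[...,1]<.33)&(A[...,2]>.12)&(A[...,2]<.225)&(p.min(-1)*0+1>0)]
    print(len(q),np.percentile(q[:,2],[1,20,50,80,99]).round(3))
cv2.imwrite('pics/s7c.png',cv2.resize(p[70:260,170:340],None,fx=3,fy=3))
E
```

```text
clock: 14.15
tool_pos: [0.5727, 0.2936, 0.2173]
orientation: [-174.2, -7.1, -2.7]
force: [0.3, -0.1, -1.0]
opening: 0.0079
gripper_force: 30.0
clock: 14.95
tool_pos: [0.5719, 0.2932, 0.2142]
orientation: [-180.0, 0.0, -2.4]
force: [0.4, 0.9, -1.9]
opening: 0.0078
gripper_force: 30.0
[0.57184615 0.29306142 0.21438322] [-1.79986082e+02 -6.21386376e-03 -2.34936515e+00]
2183 [0.189 0.192 0.204 0.218 0.225]
12376 [0.19  0.191 0.206 0.217 0.225]
```

View pics/s7c.png

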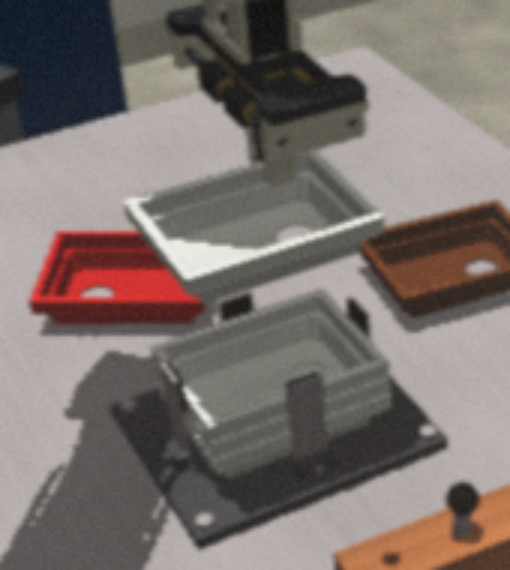

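The side crop shows the top pan held free and level at (255,225), with the second pan still in its strips.

```bash
python3 -m crank '[[[0.001,-0.01,0],[0,0,0],-1],[[0.001,-0.02,0],[0,0,0],-1],[[0.001,-0.03,0],[0,0,0.1],-1],[[0.001,-0.035,0],[0,0,0.1],-1],[[0.002,-0.035,0],[0,0,0.1],-1],[[0.002,-0.035,0],[0,0,0.1],-1],[[0.002,-0.035,0],[0,0,0.1],-1],[[0.001,-0.035,0],[0,0,0],-1],[[0.001,-0.035,0],[0,0,0],-1],[[0.001,-0.035,0],[0,0,0],-1],[[0.001,-0.035,0],[0,0,0],-1],[[0.001,-0.035,0],[0,0,0],-1]]'; python3 -m crank '[[[0,-0.03,0],[0,0,0],-1],[[0,-0.03,0],[0,0,0],-1],[[0,-0.025,0],[0,0,0],-1],[[0,-0.015,-0.005],[0,0,0],-1],[[0,0,-0.006],[0,0,0],-1],[[0,0,-0.004],[0,0,0],-1],[[0,0,0],[0,0,0],-1],[[0,0,0],[0,0,0],-1],[[0,0,0],[0,0,0],-1],[[0,0,0],[0,0,0],-1]]'
python3 - <<'E'
from h import *
p,d,m=snap('top','t8'); X=cloud(d,m)
A=X[180:270,380:470]; q=A[(A[...,2]>.19)&(A[...,2]<.235)]
print('top rim',np.percentile(q[:,2],[1,50,99]),cv2.minAreaRect(q[:,:2].astype(np.float32)))
p2,d2,m2=snap('wrist','w8'); X=cloud(d2,m2)
q=X[(X[...,0]>.44)&(X[...,0]<.64)&(X[...,1]>-.31)&(X[...,1]<-.16)&(X[...,2]>.2)&(X[...,2]<.225)]
c,_,_,_=np.linalg.lstsq(np.c_[q[:,:2],np.ones(len(q))],q[:,2],rcond=None); print('w',len(q),np.percentile(q,[1,50,99],0),c)
f=X[(X[...,0]>.47)&(X[...,0]<.62)&(X[...,1]>-.28)&(X[...,1]<-.18)&(X[...,2]>.165)&(X[...,2]<.19)]
c,_,_,_=np.linalg.lstsq(np.c_[f[:,:2],np.ones(len(f))],f[:,2],rcond=None);print('floor',len(f),np.median(f[:,2]) if len(f) else 0,c)
E
```

```text
clock: 16.25
tool_pos: [0.586, -0.0845, 0.215]
orientation: [-180.0, -0.0, -1.9]
force: [1.7, 0.2, -1.7]
opening: 0.0078
gripper_force: 30.0
clock: 17.25
tool_pos: [0.5873, -0.1813, 0.1999]
orientation: [180.0, -0.0, -1.8]
force: [0.2, 0.2, -1.9]
opening: 0.0075
gripper_force: 30.0
top rim [0.19097375 0.2094122  0.21622648] ((0.5015677213668823, -0.23274992406368256), (0.12073659896850586, 0.07835796475410461), 88.35926055908203)
w 11589 [[ 0.54410125 -0.29880949  0.20041883]
 [ 0.61418091 -0.24917637  0.21146604]
 [ 0.62341481 -0.17428689  0.22055812]] [0.00397771 0.0288391  0.21500497]
floor 3880 0.17635906926854433 [0.03601933 0.01190843 0.15795721]
```

View pics/w8.png

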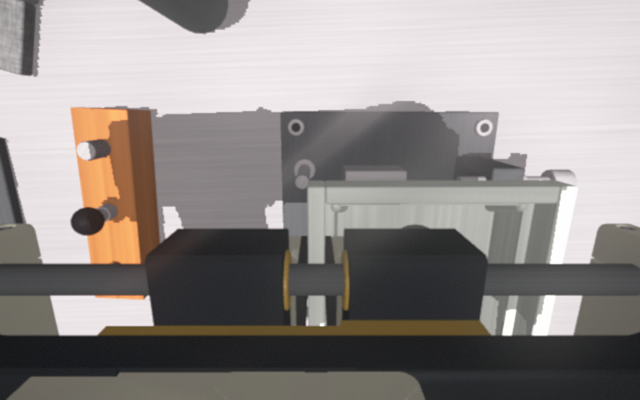

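The wrist view shows the pan held level over the fixture, its rim corners at (312,185) and (565,185), and the block's far edge showing below it at (375,172). The measured pose is well within every limit.

```bash
python3 -c "
from plant import ctrl,close_job
print(ctrl.get_obs()['clock'],close_job())"
```

```text
the job is handed in; nothing more can be done
17.35 None
```

I handed the job in at 17.35 s, but no verdict came back: the pin is home in the bush, and the top pan was peeled corner-first and is held level over the fixture with its hole about 8 cm above the pin.

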